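Dock a drive carrier under the hold-down spring of its test nest

TASK

One drive carrier still stands back on its test nest, riding high on the sprung contact bed in front of the black bridge. Press it down hard with the fingertips (the thumb pad behind its rib is made for this) so that it clears the bridge and, keeping it pressed, slide it under the bridge and the steel leaf spring until it is fully home against the end stop, then let go and move clear. Only press and push it, do not lift or tip it, and leave the loose things round about where they are.

Things in the scene. Friction and masses are not known exactly. Their poses are not given: they have to be found in the camera images.
- nest: Working test nest, fixed: dark steel base plate 275 x 100 x 10 mm on a 10 mm black deck. Origin on the plate's underside midway between the side rails, 135 mm from the rear end, 140 mm from the far end. x axis = sliding direction (to the end stop, roughly away from the robot), z up. Two black rails, 79 mm apart inside, tops 27 mm above the origin, guide the carrier.
- nest_full: A like nest beside it (three in a row, about 175 mm apart, in any order), fixed, with a carrier already docked: leave it. Same origin and axes.
- nest_empty: A like nest in the same row, fixed and empty: of no concern. Same origin and axes.
- bridge (a point): Middle of the underside of the rigid black bridge bar across the nest, 51 mm ahead of the nest origin and 29.5 mm above it; 12 mm long along x, 99 mm wide; its screws reach 42.5 mm above the origin. The carrier passes below only with the bed pressed down by 3.5 mm or more; riding high, its front edge butts against the bar.
- end_stop (a point): Middle of the top of the carrier's end stop face, 110 mm ahead of the nest origin and 27 mm above it. The carrier's front end meets this face when fully home (carrier origin then 40 mm ahead of the nest origin along the nest's x). The stop block is 36 mm high.
- bed (a joint): Sprung contact bed under the carrier (aluminium plate 225 x 60 mm with brass strips, guided level): 0 = up (top 19 mm above the nest origin), 0.006 m = fully down on a hard stop. The springs push up with about 8 N when up and 14 N when fully down; the carrier's weight bears part of that.
- leaf (a joint): Steel leaf spring: two 16 mm strips that leave the top of the bridge and slope down beyond it, tips upturned; lowest bend 90 mm ahead of the nest origin. 0 = free (bend 23.5 mm above it), grows as lifted (rad): about 0.08 to 0.16 with the carrier beneath, bearing on it with about 6 N. Sliding takes about 3 to 5 N before the leaf, up to about 12 N under it, more when pressed harder.
- carrier: Drive carrier, loose, about 220 g: flat grey tray 140 (x) x 76 (y) x 14 (z) mm, a drive with bright cover let in flush. Origin at the centre of its underside, x forward along the nest. It starts on the raised bed, 30 to 45 mm behind the nest origin. On top near the rear a thumb rib 8 (x) x 50 (y) x 8 (z) mm, its middle 38 mm behind the origin; behind it the flat thumb pad.
- thumb_pad (a point): Centre of the 28 mm long thumb pad on the carrier's top, 14 mm above its underside: 55 mm behind the carrier origin, 13 mm behind the rib's rear face, 15 mm ahead of the rear edge. A finger pressing here pushes the rib ahead of it. It stands 43 mm above the table with the bed up, 37 mm with the bed down.
- vial: Bystander: amber vial with black cap, 20 mm across, 40 mm tall, standing on the deck beside the working nest, 68 mm to the left of its middle line. Origin at its foot.
- driver: Bystander: screwdriver 150 mm long lying on the deck beside another nest.
- spare_drive: Bystander: bare drive 100 x 70 x 9.5 mm lying on the table to the right of the deck.
- wrench: Bystander: spanner 140 mm long lying on the table to the left of the deck.
- tape: Bystander: roll of tape, 70 mm across, 20 mm high, to the left of the deck.
- scanner: Bystander: hand scanner about 180 mm long, 43 mm high, lying to the right of the deck.
- cleaner: Bystander: white bottle 48 mm across, 120 mm tall, left of the deck at the far end.
There are look-alikes about, which are no part of the job. Several things have the shape of the carrier; the one meant has the colours described above.

How it is judged:
On the way, in this order (a step that is already met when the one before it is completed fails the run):
1. the fingers press the carrier down on its bed, still clear of the leaf spring (value of joint bed above 0.003 m and contact force between the fingers and carrier above 3 N and value of joint leaf below 0.03 rad and x of carrier in the frame of nest below 0.01 m), for 0.05 s.
2. the carrier slides under the leaf spring with the fingers still pressing (value of joint leaf above 0.05 rad and contact force between the fingers and carrier above 2 N and x of carrier in the frame of nest between 0.018 and 0.036 m), for 0.02 s.
At the end, for the whole second after the job is handed in: The carrier lies at rest and level under bridge and leaf spring, its front within 3 mm of the end stop, its underside less than 17 mm above the nest origin, the leaf spring lifted by it (over 0.05 rad), and the robot is clear (x of carrier in the frame of nest above 0.037 m and z of carrier in the frame of nest below 0.017 m and value of joint leaf above 0.05 rad and angle between carrier's own z axis and vertical below 0.05 rad and linear speed of carrier below 0.01 m/s); the robot touches nothing.
It fails at once if the carrier is lifted off its bed or tipped (z of carrier in the frame of nest above 0.025 m or angle between carrier's own z axis and vertical above 0.2 rad).
It fails at once if a loose bystander is moved by more than 20 mm (distance of any of vial, driver, spare_drive, wrench, tape, scanner, cleaner from where it was at the start of the episode above 0.02 m).
It also fails if it takes over 35 s, if anything falls off the work surface, if the arm or the gripper's body presses on something with over 40 N, if the wrist force passes 120 N, or if a joint passes its speed limit or range.

ROBOT

A 6-joint arm with a two-finger parallel gripper is mounted at the origin on the work surface. World frame = base frame: x ahead of the robot, y to its left, z up, the work surface at z = 0. Lengths are in m, angles in rad, forces in N, time in s.
With the tool pointing down it reaches from about 0.275 to 0.825 m from the base axis. Payload 4.9 kg.
Tool frame: the origin (TCP) lies between the finger pads; the fingertips stand 14 mm ahead of it and the grasp point (between the pads) lies 5 mm behind it; z points along the fingers, y is the direction in which the jaws open and shut (so a half turn about z gives the same grasp; the last joint's range is limited). The gripper opens to 85 mm and grips with 20 to 120 N. Pads are 22 mm wide; open, the fingers measure 114 mm over their backs; the gripper's body (76 mm by 85 mm) begins 54 mm behind the grasp point. The pads swing forward as they close: fully open they stand 13 mm farther back than shut.
Start: joints at [-1.403, 0.326, -0.193, 1.052, 0, 1.437], TCP at [0.163, -0.525, 0.208] pointing down, gripper open.
Joint ranges: [-2.65, 2.65], [-0.97, 1.79], [-1.3, 1.35], [-1.93, 2.1], [-1.47, 1.37], [-3.14, 3.14]. Speed limits (rad/s): [2.57, 2.57, 3.14, 3.14, 3.14, 3.14].

INTERFACE

Orientations are given as a unit quaternion [w, x, y, z].
In Python, from workcell import bot gives the robot as it stands.
- The arm moves only by the tool apply_moves, never from a script. Its argument "plan" is a list of rows, each a list of 7 numbers: the turn, a rotation vector about the world's x, y, z in units of 6 degrees (1.0 is 6 degrees), then the shift along the world's x, y, z in units of 30 mm (1.0 is 30 mm), then the closure, from -1 (fully open) to 1 (shut). A call has 1 to 20 rows; each row shifts and turns the pose as measured when the row begins; what a row does not reach is not made up. A row lasts 1/12 s, in which the tool goes at most 41.7 mm and 7.16 degrees, less where a joint would pass 70% of its speed; a pose out of reach is approached as far as the arm can. A call is refused whole if a number of a shift passes 1 or a number of a turn 1, either way. A call with a gripper value outside its range is refused whole. The fingers move at their own pace and stop on an object; "newtons" is the grip in N (left out, the last holds). Time passes only in rows, so rows that do not move let the fingers close. It gives the time, the measured TCP pose, the force and the opening at its end, in the units of the state.
- bot.get_obs(): the state, without advancing time (a new reading comes with each control period).
- bot.camera(name): name is "scene" or "top" or "wrist"; returns a dict with "image" (384x512x3 uint8, red, green, blue), "fx", "fy", "cx", "cy" (pixels), "xyz" and "attitude" of the camera in the world. Camera axes: x right, y up, looking along -z (the intrinsics and any distortion apply to the point x, -y, -z); pixel columns grow to the right and rows downward; lengths in m; the calibration is good to about 2 mm. A picture is of the moment at which its call begins. There is no depth.
- bot.hand_in(): hands the job in, once; it reports no verdict.
Trained networks look in the newest picture that a camera, given by its name, has taken for a name from the list of things; names that differ only in an ending like _2 or _b are one class to them, and where a whole thing is asked for, a point or a joint stands for the part that bears it (a point fixed in the world has none). Each returns a list of dicts, best first, with "conf" (0 to 1); they miss things now and then, are a little off and sometimes report something else, mostly with a low value. They report only what shows in the picture. A call takes as long as a camera call. They do not tell look-alikes from the thing itself.
- bot.spot_in(camera, target): "extent" ([left, top, right, bottom] in pixels, round what is visible of it).
- bot.regions_of(camera, target): "mask" (384x512 bool, what is visible of it) and "extent" ([left, top, right, bottom] in pixels, round what is visible of it).
The state is a dict: "time_s": time; "joint_positions": joint angles; "dq": joint speeds; "effort": joint torques, N m; "tcp_pos": TCP position; "tool_rot": TCP orientation; "contact_force": force on the tool from outside, world axes, zero at the start; "ft_torque": the same for the moment, N m; "gripper_width": finger opening in m.
Only numpy, scipy, OpenCV 4.12 (cv2) and the standard library are available. Lean on these libraries where they do the work, as an engineer would, in place of code of your own. Each camera call takes 0.05 s, during which the arm holds its last target.

## Working session

There is one attempt and no reset: what is moved stays moved. The work goes in short steps, Python scripts to look and compute and a tool call to move; the robot and the scene stay as the last step left them, time stands still between calls to the robot, and variables do not carry over. Pictures are saved under pics/ and viewed, and the job is handed in when it is done.

Besides the shell and the picture viewer there is one more tool, called after "Emit:" as a command line: name --pt "numbers of a row" for each row, then --argument value for the rest. apply_moves: Moves the arm, as the interface text tells. Its arguments: {"type":"object","properties":{"plan":{"type":"array","items":{"type":"array","items":{"type":"number"}}},"newtons":{"type":"number"}},"required":["plan"]}

```bash
mkdir -p pics; ls; python3 - <<'E'
from workcell import bot
import cv2,numpy as np
o=bot.get_obs();print(o['time_s'],o['tcp_pos'],o['tool_rot'],o['gripper_width'],o['contact_force'])
for n in ('scene','top'):
    c=bot.camera(n);cv2.imwrite(f'pics/{n}0.png',cv2.resize(c['image'][:,:,::-1],(800,600)))
    print(n,{k:v for k,v in c.items() if k!='image'})
    for t in ('carrier','nest','bridge','thumb_pad','vial'):
        try: print(t,[(np.round(d['extent']).tolist(),round(d['conf'],2)) for d in bot.spot_in(n,t)])
        except Exception as e: print(t,e)
E
```

```text
pics
0.0 [ 0.16337865 -0.52451581  0.20710529] [-8.60724909e-04  9.88635762e-01  1.50328267e-01 -2.05172255e-05] 0.08532577431795431 [ 0.044772    0.24897488 -0.59346945]
scene {'fx': 470.4804101279824, 'fy': 470.4804101279824, 'cx': 244.15627485650816, 'cy': 189.75466959655822, 'xyz': array([0.96702932, 0.88302495, 1.14507985]), 'attitude': array([0.23087913, 0.09056494, 0.35478586, 0.90145427])}
carrier [([172.0, 155.0, 218.0, 185.0], 0.89), ([245.0, 138.0, 286.0, 160.0], 0.78), ([221.0, 101.0, 256.0, 119.0], 0.78), ([310.0, 211.0, 356.0, 237.0], 0.57)]
nest [([138.0, 154.0, 228.0, 203.0], 0.8)]
bridge [([136.0, 152.0, 229.0, 204.0], 0.74)]
thumb_pad [([244.0, 134.0, 289.0, 165.0], 0.88), ([170.0, 158.0, 220.0, 183.0], 0.76), ([309.0, 213.0, 355.0, 239.0], 0.64), ([219.0, 96.0, 257.0, 121.0], 0.58), ([235.0, 286.0, 253.0, 326.0], 0.4)]
vial [([180.0, 185.0, 188.0, 198.0], 0.4)]
top {'fx': 377.5259055606565, 'fy': 377.5259055606565, 'cx': 254.7364837159399, 'cy': 198.69609129130922, 'xyz': array([0.41510811, 0.00973777, 1.13714007]), 'attitude': array([-0.70507933, -0.01865199,  0.035244  ,  0.70800643])}
carrier [([152.0, 247.0, 202.0, 301.0], 0.56)]
nest [([292.0, 118.0, 328.0, 205.0], 0.6)]
bridge [([288.0, 119.0, 328.0, 209.0], 0.9), ([296.0, 131.0, 320.0, 207.0], 0.54)]
thumb_pad [([378.0, 253.0, 427.0, 305.0], 0.98), ([298.0, 149.0, 325.0, 200.0], 0.81), ([156.0, 249.0, 202.0, 296.0], 0.78), ([298.0, 250.0, 327.0, 296.0], 0.63)]
vial [([284.0, 147.0, 291.0, 155.0], 0.61)]
```

View pics/top0.png

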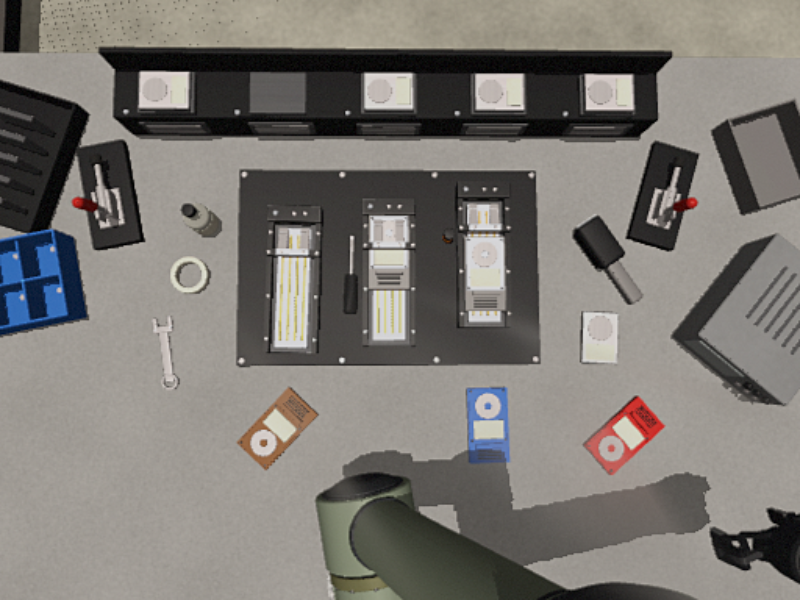

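View pics/scene0.png

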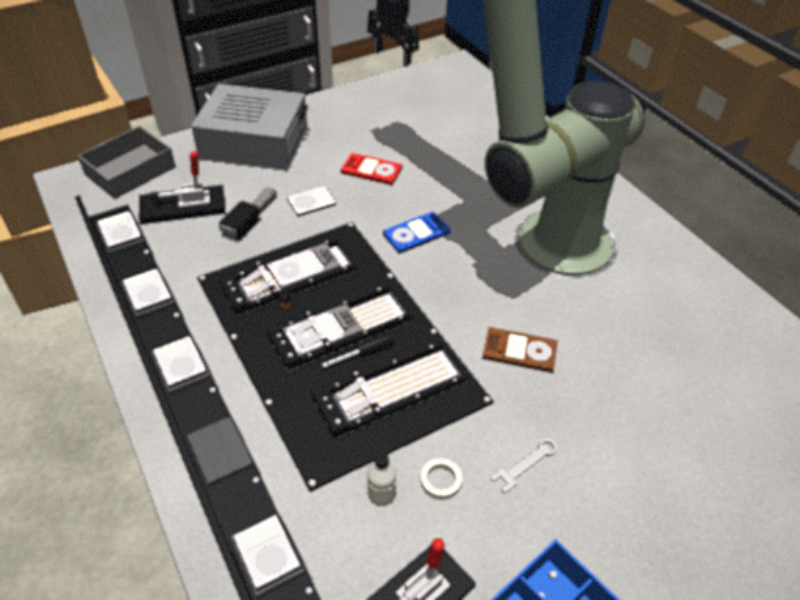

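Candidates for the carrier (pixels in the 800x600 top view): the right nest at (485,265), back on its bed with the vial to its left. The middle nest at (388,260) is already docked. Blue (488,425), brown (278,427) and red (624,435) lie on the table, and there are drives in the rack. By the description it's the grey one in the right nest, so I'll check that in a close crop.

```bash
cat > h.py <<'E'
import numpy as np
from scipy.spatial.transform import Rotation as R
def ray(c,u,v):
    q=c['attitude'];r=R.from_quat([q[1],q[2],q[3],q[0]])
    return r.apply([(u-c['cx'])/c['fx'],-(v-c['cy'])/c['fy'],-1.])
def at(c,u,v,z):
    d=ray(c,u,v);return c['xyz']+d*(z-c['xyz'][2])/d[2]
def proj(c,p):
    q=c['attitude'];r=R.from_quat([q[1],q[2],q[3],q[0]])
    x,y,z=r.inv().apply(np.array(p)-c['xyz']);return c['cx']+c['fx']*x/-z, c['cy']-c['fy']*y/-z
E
python3 - <<'E'
from workcell import bot
import cv2,numpy as np
from h import *
c=bot.camera('top');im=c['image'][:,:,::-1]
cr=im[110:220,275:345];cv2.imwrite('pics/topc.png',cv2.resize(cr,None,fx=5.4,fy=5.4,interpolation=cv2.INTER_CUBIC))
for u,v in [(310,170),(310,200),(310,120),(249,165)]: print(u,v,at(c,u,v,.04))
s=bot.camera('scene');im=s['image'][:,:,::-1]
cv2.imwrite('pics/scc.png',cv2.resize(im[140:210,130:240],None,fx=7,fy=7,interpolation=cv2.INTER_CUBIC))
E
```

```text
310 170 [ 0.58303562 -0.17932757  0.04      ]
310 200 [ 0.49452883 -0.17789088  0.04      ]
310 120 [ 0.73298386 -0.18176162  0.04      ]
249 165 [5.98098351e-01 9.71748245e-05 4.00000000e-02]
```

View pics/topc.png

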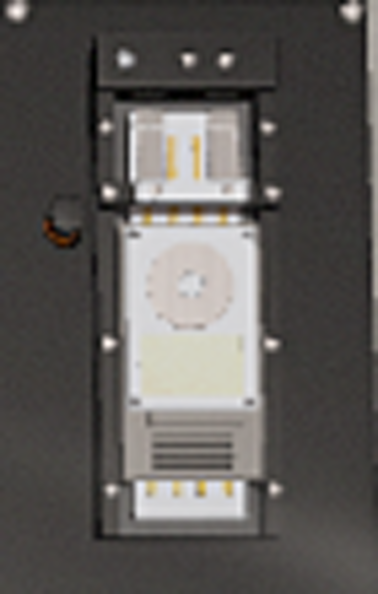

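View pics/scc.png

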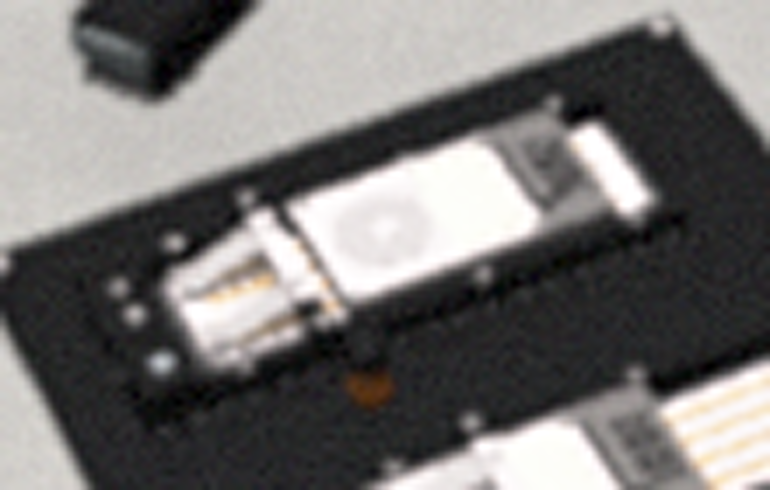

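```bash
python3 - <<'E'
from workcell import bot
from h import *
c=bot.camera('top')
def P(n,x,y,z):
    u=275+(x+.5)/5.4-.5;v=110+(y+.5)/5.4-.5;print(n,np.round(at(c,u,v,z),4))
for n,x,y,z in [('sc L1',106,127,.037),('sc R1',268,127,.037),('scR br',274,192,.0525),('scL br',108,192,.0525),('sL3',109,343,.037),('sR3',272,343,.037),('sL4',112,489,.037),('sR4',275,489,.037),
 ('car RL',122,480,.043),('car RR',263,480,.043),('car FL',126,222,.043),('car FR',258,222,.043),('plate rear L',97,537,.02),('plate rear R',265,537,.02),('stop FL',97,38,.046),('stop FR',278,38,.046),('stop faceL',97,90,.046),('stop face R',278,90,.046),('bridge rear',190,208,.04),('rib?',193,410,.051),('vial',62,215,.05),('deck NW',16,10,.01),('deck NE',350,10,.01)]: P(n,x,y,z)
E
```

```text
sc L1 [ 0.6941 -0.1346  0.037 ]
sc R1 [ 0.6942 -0.2241  0.037 ]
scR br [ 0.6544 -0.2234  0.0525]
scL br [ 0.6544 -0.1332  0.0525]
sL3 [ 0.5743 -0.1347  0.037 ]
sR3 [ 0.5742 -0.224   0.037 ]
sL4 [ 0.4945 -0.1353  0.037 ]
sR4 [ 0.4942 -0.2241  0.037 ]
car RL [ 0.4989 -0.14    0.043 ]
car RR [ 0.4986 -0.2164  0.043 ]
car FL [ 0.6399 -0.1441  0.043 ]
car FR [ 0.6399 -0.2164  0.043 ]
plate rear L [ 0.4692 -0.1289  0.02  ]
plate rear R [ 0.4689 -0.2217  0.02  ]
stop FL [ 0.7413 -0.1291  0.046 ]
stop FR [ 0.7415 -0.2287  0.046 ]
stop faceL [ 0.7123 -0.1288  0.046 ]
stop face R [ 0.7125 -0.2281  0.046 ]
bridge rear [ 0.6483 -0.1797  0.04  ]
rib? [ 0.5359 -0.1777  0.051 ]
vial [ 0.6423 -0.1084  0.05  ]
deck NW [ 0.7681 -0.088   0.01  ]
deck NE [ 0.7686 -0.2779  0.01  ]
```

The crop confirms it: a grey tray with a bright cover behind the bridge, vial on its left, and the leaf and bed empty ahead of it. The nest axis lies along world x, with its origin near (0.6025, -0.179). The thumb pad is near (0.514, -0.179, 0.043). The next move goes above the pad, turns the jaws across the nest and shuts the fingers.

Emit:
apply_moves --pt "0 0 -0.3 0.9 0.9 0 1" --pt "0 0 -0.3 0.9 0.9 0 1" --pt "0 0 -0.3 0.9 0.9 0 1" --pt "0 0 -0.3 0.9 0.9 0 1" --pt "0 0 -0.3 0.9 0.9 0 1" --pt "0 0 -0.3 0.9 0.9 0 1" --pt "0 0 -0.3 0.9 0.9 0 1" --pt "0 0 -0.3 0.9 0.9 0 1" --pt "0 0 -0.3 0.9 0.9 -0.3 1" --pt "0 0 -0.2 0.9 0.9 -0.5 1" --pt "0 0 0 0.9 0.9 -0.5 1" --newtons 40

```text
time_s: 1.67
tcp_pos: [0.467, -0.224, 0.1729]
tool_rot: [0.006, 1.0, -0.017, 0.003]
contact_force: [0.4, -1.1, -0.7]
gripper_width: -0.0
```

```bash
python3 - <<'E'
from workcell import bot
from h import *
o=bot.get_obs();q=o['tool_rot'];r=R.from_quat([q[1],q[2],q[3],q[0]])
print(o['time_s'],o['tcp_pos'],o['gripper_width'],o['contact_force'],'\n',np.round(r.as_matrix(),3))
E
```

```text
1.6667 [ 0.46703857 -0.22397409  0.17290824] -9.521302337148809e-06 [ 0.35310003 -1.1374384  -0.70098651] 
 [[ 0.999 -0.035  0.006]
 [-0.035 -0.999 -0.012]
 [ 0.007  0.012 -1.   ]]
```

Emit:
apply_moves --pt "0 0 0.2 0.7 0.7 -0.5 1" --pt "0 0 0.1 0.6 0.6 -0.7 1" --pt "0 0 0 0.2 0.2 -0.7 1" --pt "0 0 0 0 0 -0.3 1" --pt "0 0 0 0 0 0 1"

```text
time_s: 2.08
tcp_pos: [0.5186, -0.1693, 0.1029]
tool_rot: [0.005, 1.0, 0.005, 0.005]
contact_force: [-1.3, 0.0, 0.3]
gripper_width: 0.0
```

```bash
cat > look.py <<'E'
from workcell import bot
from h import *
import cv2,sys
t=sys.argv[1]
o=bot.get_obs();q=o['tool_rot'];r=R.from_quat([q[1],q[2],q[3],q[0]])
print(o['time_s'],o['tcp_pos'],o['contact_force'],'\n',np.round(r.as_matrix(),3))
im=[]
for n in ('top','wrist','scene'):
    c=bot.camera(n);i=c['image'][:,:,::-1]
    tip=r.apply([0,0,.014])+o['tcp_pos']; print(n,np.round(proj(c,tip),1))
    if n=='wrist': j=cv2.resize(i,(520,390))
    elif n=='top': j=cv2.resize(i[120:210,280:340],(260,390),interpolation=2)
    else: s=cv2.resize(i[140:210,130:240],(330,210),interpolation=2); j=None
    if j is not None: im.append(j)
out=np.hstack(im);cv2.imwrite(f'pics/{t}.png',out)
cv2.imwrite(f'pics/{t}_s.png',cv2.resize(i[130:220,120:250],None,fx=6,fy=6,interpolation=2))
E
python3 look.py a1
```

```text
2.0833 [ 0.51862147 -0.1692834   0.10291468] [-1.3275431   0.02010872  0.3459226 ] 
 [[ 1.     0.01   0.009]
 [ 0.011 -1.    -0.011]
 [ 0.009  0.011 -1.   ]]
top [309.8 190.1]
wrist [256.5 214.5]
scene [210.1 155.3]
```

View pics/a1.png

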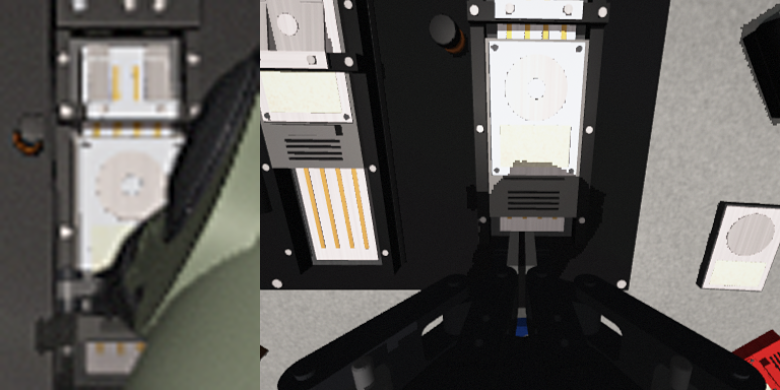

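View pics/a1_s.png

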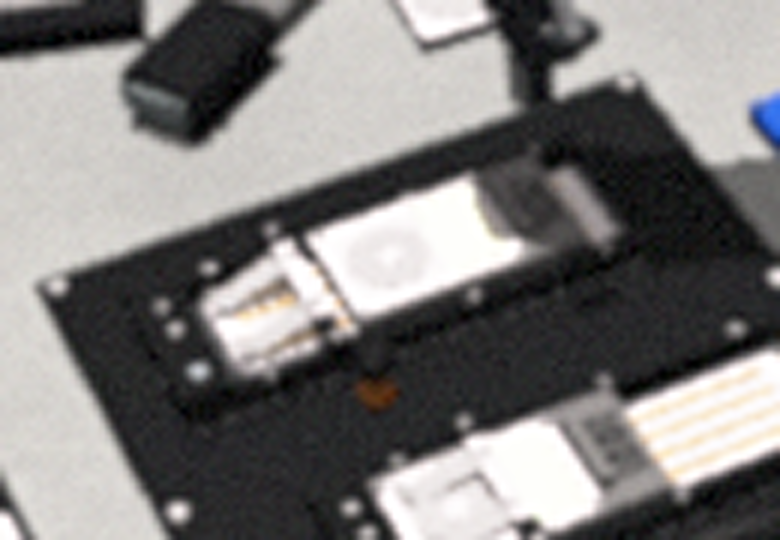

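```bash
python3 - <<'E'
from workcell import bot
from h import *
c=bot.camera('wrist');i=c['image'];import cv2
cv2.imwrite('pics/w2.png',cv2.resize(i[150:250,200:350,::-1],None,fx=5,fy=5,interpolation=2))
for n,x,y,z in [('rear L',490,217,.043),('rear R',576,217,.043),('front L',486,40,.043),('fR',587,40,.043),('br rear',537,24,.04)]:
    print(n,np.round(at(c,(x-260)*512/520,y*512/520,z),4))
E
```

```text
rear L [ 0.5005 -0.1447  0.043 ]
rear R [ 0.5007 -0.2209  0.043 ]
front L [ 0.6408 -0.1453  0.043 ]
fR [ 0.6416 -0.2198  0.043 ]
br rear [ 0.6524 -0.1828  0.04  ]
```

View pics/w2.png

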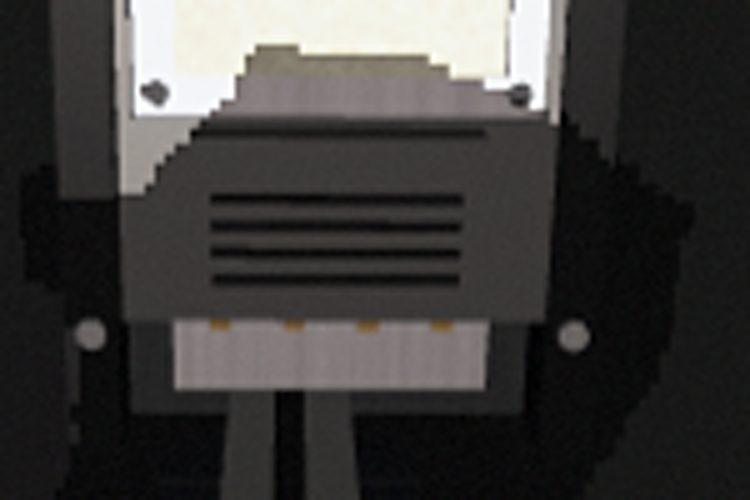

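Emit:
apply_moves --pt "0.1 0.09 0 -0.1 -0.4 -0.4 1" --pt "0 0 0 -0.1 0 -0.4 1" --pt "0 0 0 0 0 -0.1 1" --pt "0 0 0 0 0 0 1"

```text
time_s: 2.62
tcp_pos: [0.5157, -0.1896, 0.0844]
tool_rot: [0.004, 1.0, 0.001, 0.006]
contact_force: [0.6, 0.1, -0.2]
gripper_width: 0.0004
```

```bash
python3 look.py a2;python3 - <<'E'
from workcell import bot
from h import *
c=bot.camera('wrist');i=c['image'];import cv2
print(c['xyz'],c['fx'])
g=np.clip(i.astype(float)*1.8,0,255).astype('uint8')
cv2.imwrite('pics/w3.png',cv2.resize(g[130:250,200:350,::-1],None,fx=5,fy=5,interpolation=2))
E
```

```text
2.6167 [ 0.5156753  -0.18957217  0.08444679] [ 0.55297142  0.06252767 -0.21082327] 
 [[ 1.     0.001  0.013]
 [ 0.001 -1.    -0.007]
 [ 0.013  0.007 -1.   ]]
top [315.8 191.7]
wrist [257.1 214.9]
scene [208.6 155.5]
[ 0.5921846  -0.18768465  0.25226727] 275.5378572181338
```

View pics/w3.png

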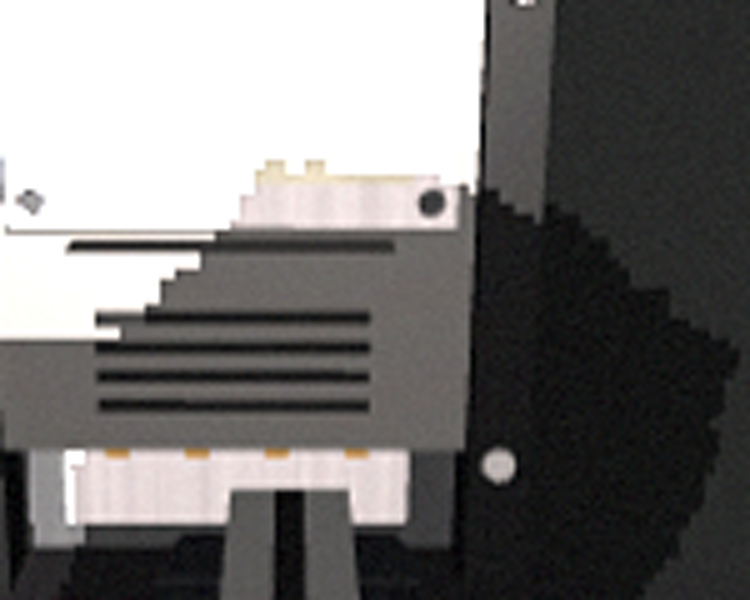

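View pics/a2_s.png

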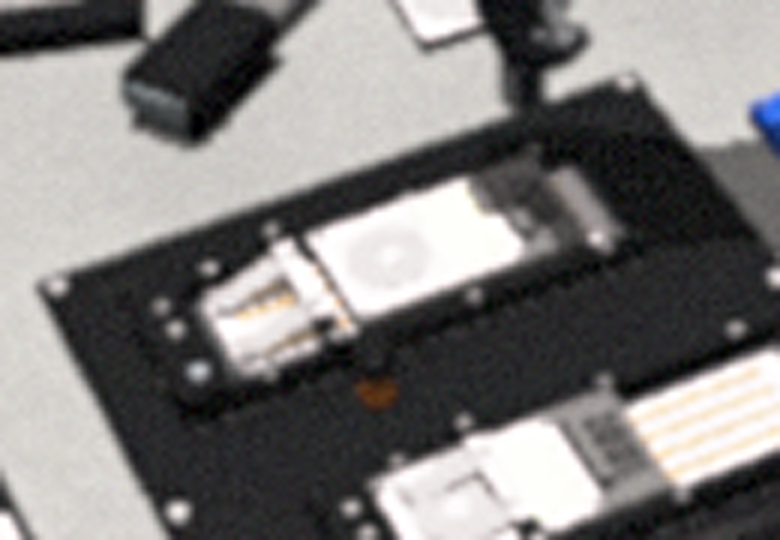

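```bash
python3 - <<'E'
from workcell import bot
from h import *
c=bot.camera('wrist');print(c.keys())
for z in (.06,.07,.08,.09): print(z,at(c,257.5,227.6,z))
for x in (246,260.8,270): print(at(c,x,227.6,.07))
E
```

```text
dict_keys(['image', 'fx', 'fy', 'cx', 'cy', 'xyz', 'attitude'])
0.06 [ 0.50147551 -0.1893094   0.06      ]
0.07 [ 0.50619923 -0.18921262  0.07      ]
0.08 [ 0.51092294 -0.18911583  0.08      ]
0.09 [ 0.51564665 -0.18901905  0.09      ]
[ 0.50620493 -0.18089149  0.07      ]
[ 0.50619759 -0.1916015   0.07      ]
[ 0.50619302 -0.19826395  0.07      ]
```

```bash
python3 - <<'E'
from workcell import bot
from h import *
import cv2
a=[]
for n,(u,v) in (('scene',(208,155)),('top',(316,192))):
    c=bot.camera(n);i=c['image']
    g=(255*(i/255.)**.45).astype('uint8')
    a.append(cv2.resize(g[v-28:v+28,u-28:u+28,::-1],(392,392),interpolation=0))
cv2.imwrite('pics/z3.png',np.hstack(a))
E
```

```text
(no output)
```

View pics/z3.png

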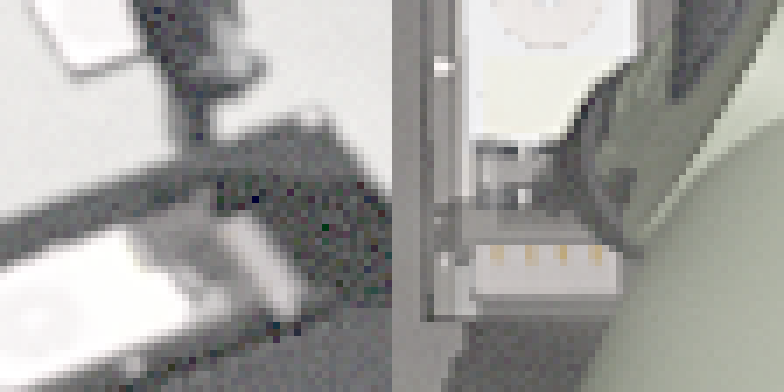

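Emit:
apply_moves --pt "0.07 0.12 0 -0.15 0.25 -0.3 1" --pt "0 0 0 0 0 -0.3 1" --pt "0 0 0 0 0 -0.05 1" --pt "0 0 0 0 0 0 1"

```text
time_s: 3.3
tcp_pos: [0.5113, -0.1792, 0.0631]
tool_rot: [-0.001, 1.0, 0.002, -0.0]
contact_force: [-0.3, 0.2, 0.7]
gripper_width: -0.0
```

```bash
python3 look.py a3;python3 - <<'E'
from workcell import bot
from h import *
c=bot.camera('wrist');i=c['image'];import cv2
g=(255*(i/255.)**.6).astype('uint8')
cv2.imwrite('pics/w4.png',cv2.resize(g[130:250,200:350,::-1],None,fx=5,fy=5,interpolation=2))
E
```

```text
3.3 [ 0.5113334  -0.17924585  0.06310382] [-0.32580083  0.17779263  0.66013481] 
 [[ 1.     0.005 -0.001]
 [ 0.005 -1.     0.001]
 [-0.001 -0.001 -1.   ]]
top [310.9 194. ]
wrist [257.  214.8]
scene [211.5 161.5]
```

View pics/w4.png

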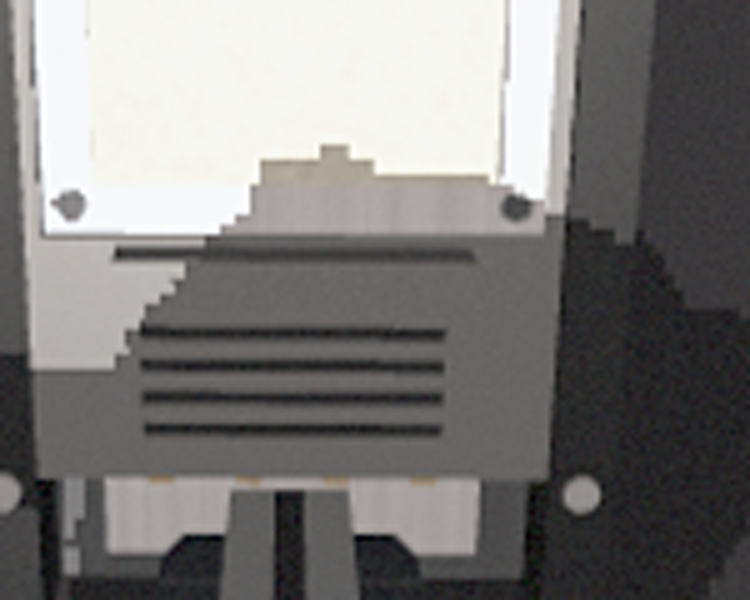

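View pics/a3_s.png

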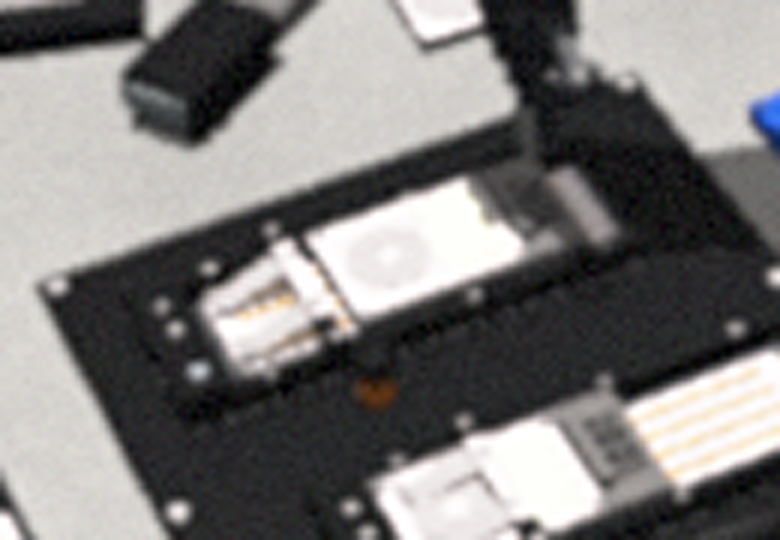

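```bash
python3 - <<'E'
from workcell import bot
from h import *
import cv2
c=bot.camera('scene');i=c['image']
g=(255*(i/255.)**.5).astype('uint8')
im=cv2.resize(g[130:190,180:240,::-1],(600,600),interpolation=0)
o=bot.get_obs()
for dx in(-.011,.011):
  for dy in (-.009,.009):
    for dz in (0,-.014):
      u,v=proj(c,o['tcp_pos']+[dx,dy,dz]); cv2.circle(im,(int((u-180+.5)*10),int((v-130+.5)*10)),3,(0,0,255) if dz else (0,255,0),-1)
cv2.imwrite('pics/z4.png',im)
E
```

```text
(no output)
```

View pics/z4.png

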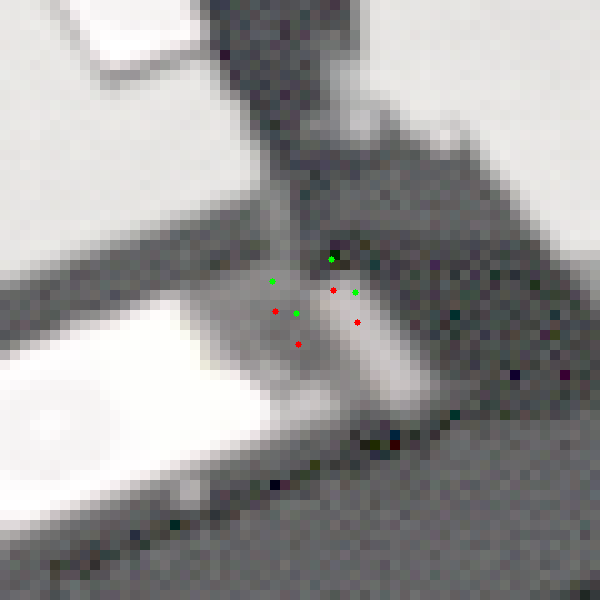

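Emit:
apply_moves --pt "0 0 0 0 0 -0.1 1" --pt "0 0 0 0 0 -0.05 1" --pt "0 0 0 0 0 0 1"

```text
time_s: 3.8
tcp_pos: [0.5128, -0.1805, 0.0601]
tool_rot: [0.0, 1.0, 0.002, 0.001]
contact_force: [-0.8, -0.0, 0.6]
gripper_width: 0.0003
```

Emit:
apply_moves --pt "0 0 0 0 0 -0.07 1" --pt "0 0 0 0 0 -0.03 1"

```text
time_s: 3.97
tcp_pos: [0.513, -0.1807, 0.0571]
tool_rot: [0.0, 1.0, 0.002, 0.002]
contact_force: [0.3, -0.1, -0.6]
gripper_width: 0.0001
```

Emit:
apply_moves --pt "0 0 0 0 0 -0.07 1" --pt "0 0 0 0 0 -0.03 1"

```text
time_s: 4.13
tcp_pos: [0.513, -0.1808, 0.0538]
tool_rot: [0.0, 1.0, 0.002, 0.002]
contact_force: [-0.2, 0.3, -0.2]
gripper_width: -0.0
```

```bash
python3 look.py a5;python3 - <<'E'
from workcell import bot
from h import *
c=bot.camera('wrist');i=c['image'];import cv2
g=(255*(i/255.)**.6).astype('uint8')
cv2.imwrite('pics/w5.png',cv2.resize(g[130:250,200:350,::-1],None,fx=5,fy=5,interpolation=2))
E
```

```text
4.1333 [ 0.51303159 -0.1807977   0.0537906 ] [-0.16383191  0.34860704 -0.15104299] 
 [[ 1.     0.004  0.003]
 [ 0.004 -1.    -0.001]
 [ 0.003  0.001 -1.   ]]
top [310.9 193.7]
wrist [257.  214.9]
scene [210.9 163.4]
```

View pics/w5.png

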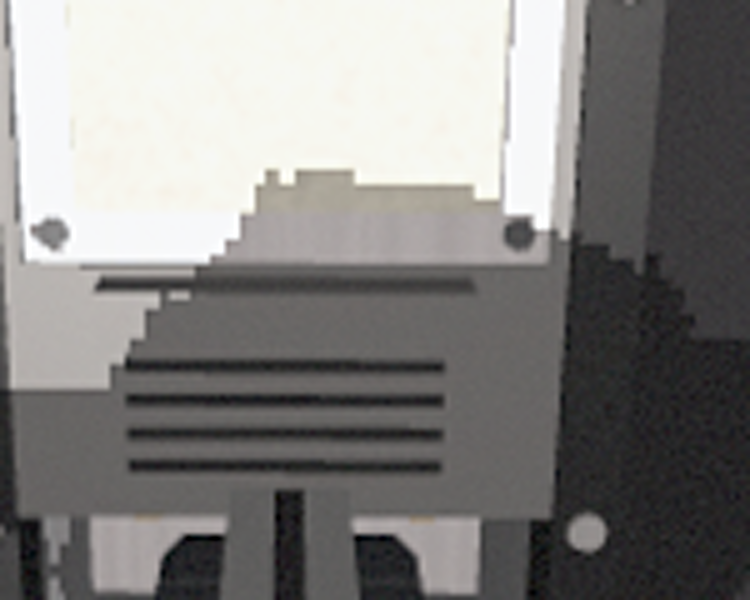

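View pics/a5_s.png

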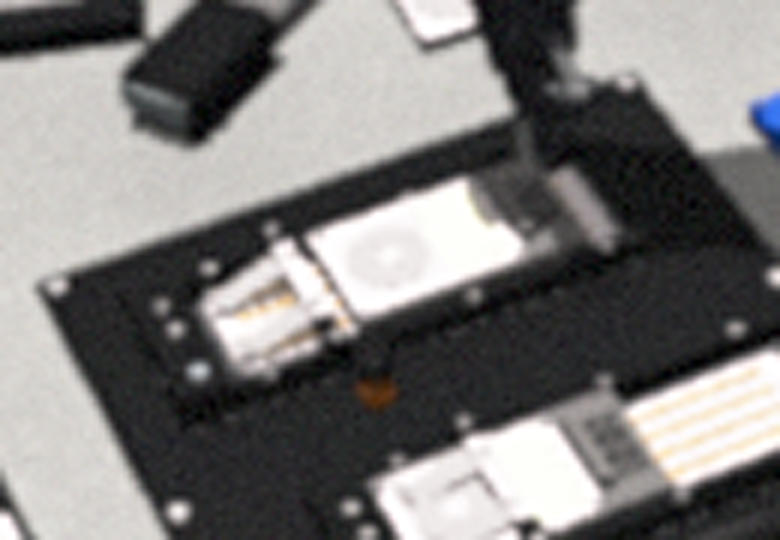

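Emit:
apply_moves --pt "0 0 0 0 0 -0.08 1" --pt "0 0 0 0 0 -0.03 1"

```text
time_s: 4.5
tcp_pos: [0.5135, -0.181, 0.051]
tool_rot: [0.001, 1.0, 0.002, 0.002]
contact_force: [-0.2, 0.1, -0.9]
gripper_width: -0.0001
```

Emit:
apply_moves --pt "0 0 0 0 0 -0.08 1" --pt "0 0 0 0 0 -0.03 1"

```text
time_s: 4.67
tcp_pos: [0.5136, -0.181, 0.0474]
tool_rot: [0.001, 1.0, 0.002, 0.002]
contact_force: [-0.3, -0.2, -0.7]
gripper_width: -0.0002
```

```bash
cat > w.py <<'E'
from workcell import bot
from h import *
import sys,cv2
o=bot.get_obs();print(o['tcp_pos'],o['contact_force'],o['gripper_width'])
c=bot.camera('wrist');i=c['image']
g=(255*(i/255.)**.6).astype('uint8')
cv2.imwrite(f'pics/{sys.argv[1]}.png',cv2.resize(g[130:250,200:350,::-1],None,fx=5,fy=5,interpolation=2))
E
python3 w.py w6
```

```text
[ 0.51357269 -0.18102138  0.04735516] [-0.34580565 -0.21732361 -0.69126614] -0.00017833444089380895
```

View pics/w6.png

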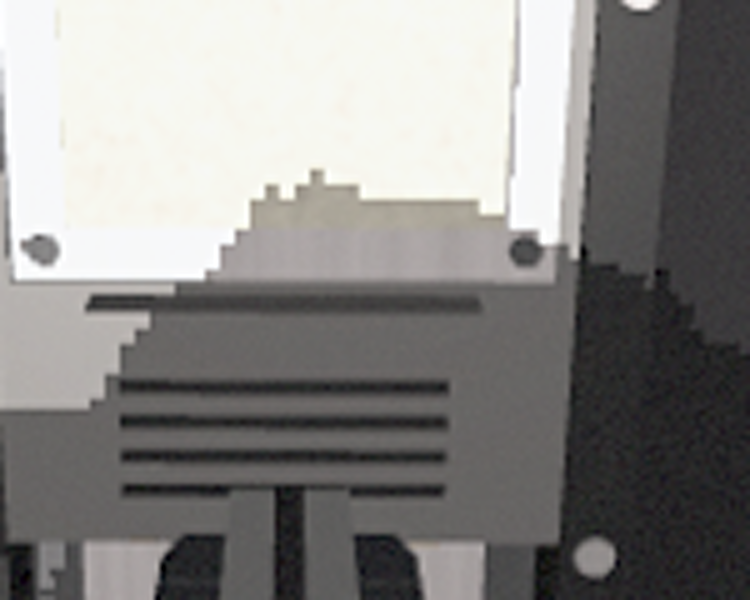

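Emit:
apply_moves --pt "0 0 0 0 0 -0.08 1" --pt "0 0 0 0 0 -0.08 1" --pt "0 0 0 0 0 -0.03 1"

```text
time_s: 4.97
tcp_pos: [0.5137, -0.1811, 0.0412]
tool_rot: [0.001, 1.0, 0.002, 0.002]
contact_force: [-0.3, 0.2, 0.3]
gripper_width: 0.0001
```

```bash
python3 w.py w7
```

```text
[ 0.5136913  -0.18107172  0.04118137] [-0.25653906  0.200522    0.3158401 ] 7.776901639407709e-05
```

View pics/w7.png

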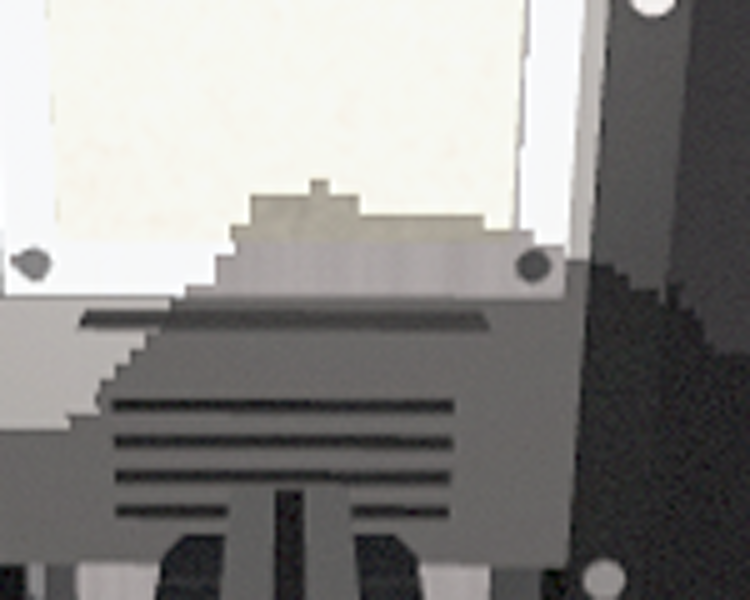

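Emit:
apply_moves --pt "0 0 0 0 0 -0.08 1" --pt "0 0 0 0 0 -0.08 1" --pt "0 0 0 0 0 -0.03 1"

```text
time_s: 5.27
tcp_pos: [0.5137, -0.1811, 0.035]
tool_rot: [0.001, 1.0, 0.002, 0.002]
contact_force: [-0.3, -0.4, -0.0]
gripper_width: -0.0001
```

```bash
python3 w.py w8; python3 look.py a8 >/dev/null
```

```text
[ 0.513709   -0.18109945  0.03495204] [-0.3055     -0.44476392 -0.03564407] -0.0001450304033085143
```

View pics/w8.png

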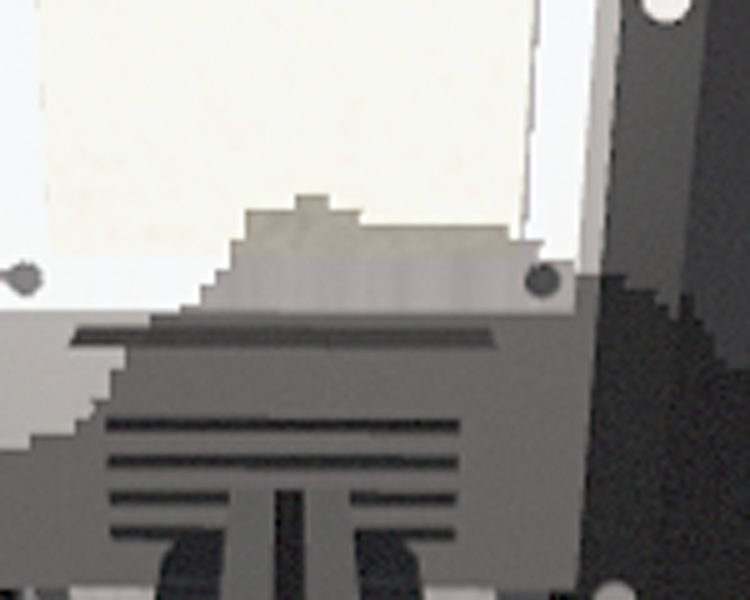

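View pics/a8_s.png

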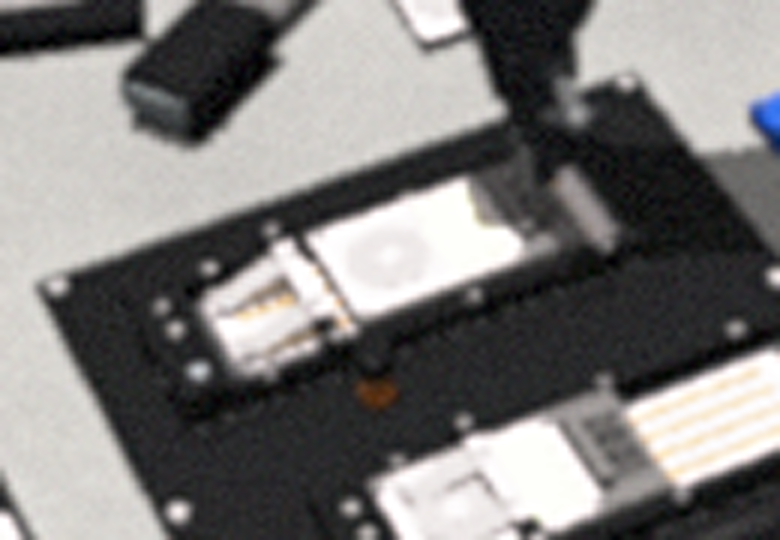

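Emit:
apply_moves --pt "0 0 0 0 0 -0.08 1" --pt "0 0 0 0 0 -0.08 1" --pt "0 0 0 0 0 -0.03 1"

```text
time_s: 5.72
tcp_pos: [0.5143, -0.1814, 0.0297]
tool_rot: [0.001, 1.0, 0.002, 0.003]
contact_force: [-1.2, -1.2, 0.2]
gripper_width: -0.0005
```

Emit:
apply_moves --pt "0 0 0 0 0 -0.08 1" --pt "0 0 0 0 0 -0.03 1"

```text
time_s: 5.88
tcp_pos: [0.5143, -0.1814, 0.026]
tool_rot: [0.001, 1.0, 0.002, 0.003]
contact_force: [0.1, 0.7, 0.3]
gripper_width: -0.0001
```

```bash
python3 w.py w9
```

```text
[ 0.51427897 -0.18138347  0.0259711 ] [0.08416502 0.73203512 0.32664715] -9.057407355137378e-05
```

View pics/w9.png

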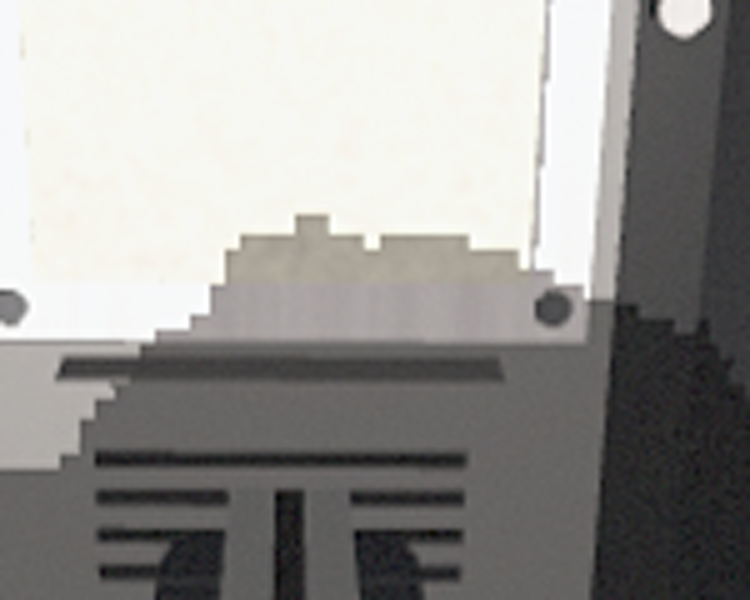

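Emit:
apply_moves --pt "0 0 0 0 0 -0.08 1" --pt "0 0 0 0 0 -0.03 1"

```text
time_s: 6.1
tcp_pos: [0.5144, -0.1814, 0.0224]
tool_rot: [0.001, 1.0, 0.002, 0.003]
contact_force: [0.6, 0.2, 0.1]
gripper_width: -0.0002
```

Emit:
apply_moves --pt "0 0 0 0 0 -0.06 1" --pt "0 0 0 0 0 -0.02 1"

```text
time_s: 6.27
tcp_pos: [0.5142, -0.1813, 0.0196]
tool_rot: [0.001, 1.0, 0.002, 0.003]
contact_force: [-1.2, 0.3, 2.7]
gripper_width: 0.0001
```

```bash
python3 w.py w10; python3 look.py a10 >/dev/null
```

```text
[ 0.51424604 -0.18134998  0.01962161] [-1.18095932  0.27668147  2.69620919] 0.00013223330813705617
```

View pics/w10.png

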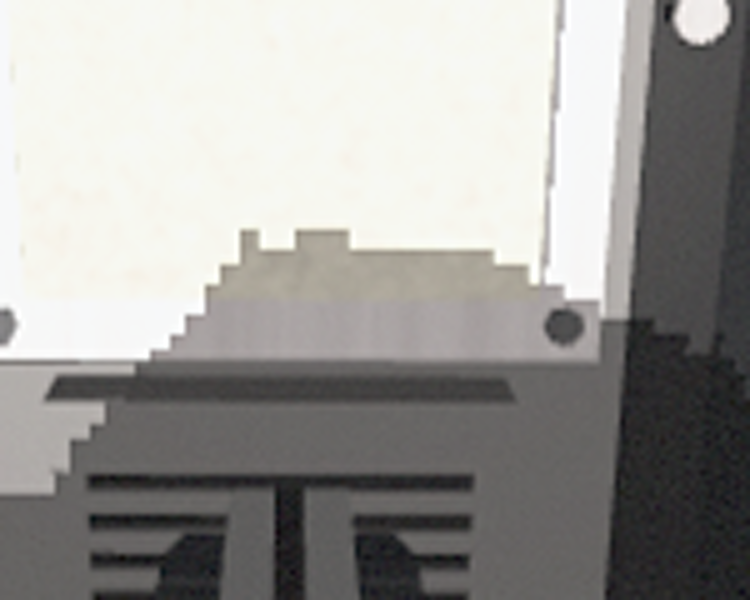

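View pics/a10_s.png

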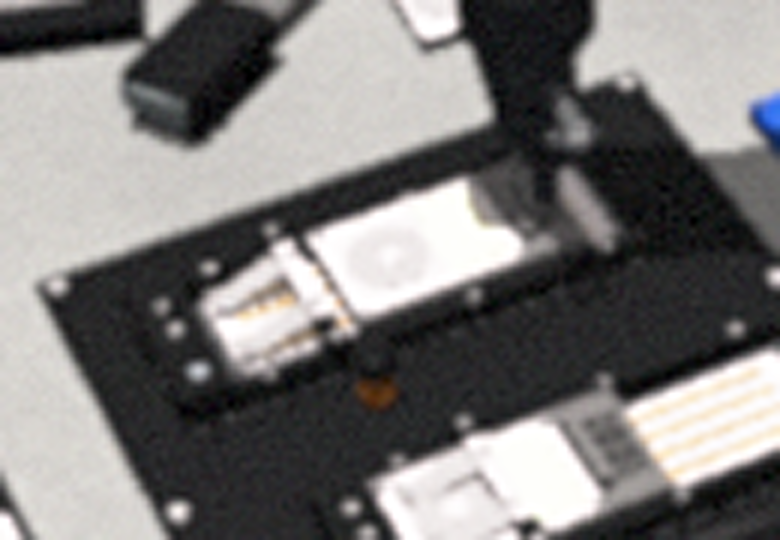

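Emit:
apply_moves --pt "0 0 0 0 0 -0.03 1" --pt "0 0 0 0 0 -0.02 1"

```text
time_s: 6.63
tcp_pos: [0.5147, -0.1816, 0.0191]
tool_rot: [0.001, 1.0, 0.002, 0.003]
contact_force: [-1.8, 1.1, 5.6]
gripper_width: 0.0003
```

Emit:
apply_moves --pt "0 0 0 0 0 -0.05 1" --pt "0 0 0 0 0 -0.03 1"

```text
time_s: 6.8
tcp_pos: [0.5147, -0.1816, 0.0176]
tool_rot: [0.002, 1.0, 0.002, 0.003]
contact_force: [-1.7, 0.6, 6.9]
gripper_width: 0.0
```

Emit:
apply_moves --pt "0 0 0 0 0 -0.08 1" --pt "0 0 0 0 0 -0.06 1"

```text
time_s: 6.97
tcp_pos: [0.5148, -0.1816, 0.0148]
tool_rot: [0.002, 1.0, 0.002, 0.004]
contact_force: [-2.9, 0.9, 9.9]
gripper_width: 0.0002
```

Emit:
apply_moves --pt "0 0 0 0 0 -0.08 1" --pt "0 0 0 0 0 -0.06 1"

```text
time_s: 7.13
tcp_pos: [0.5148, -0.1817, 0.0132]
tool_rot: [0.002, 1.0, 0.002, 0.004]
contact_force: [-7.5, 3.0, 25.7]
gripper_width: -0.0003
```

```bash
python3 w.py w11; python3 look.py a11
```

```text
[ 0.51481334 -0.18172738  0.01323562] [-7.51504229  2.99843326 25.65302242] -0.00031132313667431234
7.1833 [ 0.51481749 -0.18173248  0.01338253] [-6.36128954  3.03466911 18.84592908] 
 [[ 1.     0.004  0.008]
 [ 0.004 -1.    -0.004]
 [ 0.008  0.004 -1.   ]]
top [308.9 194.3]
wrist [257.  214.9]
scene [210.9 171.9]
```

View pics/w11.png

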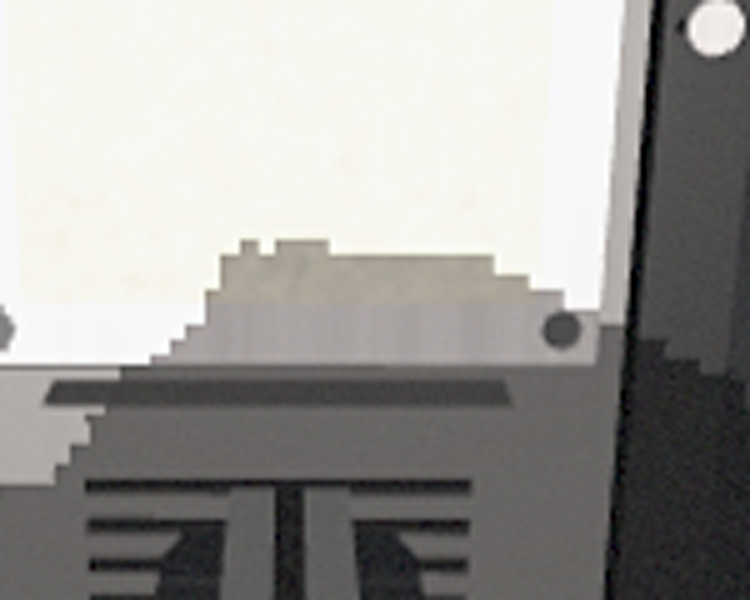

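View pics/a11.png

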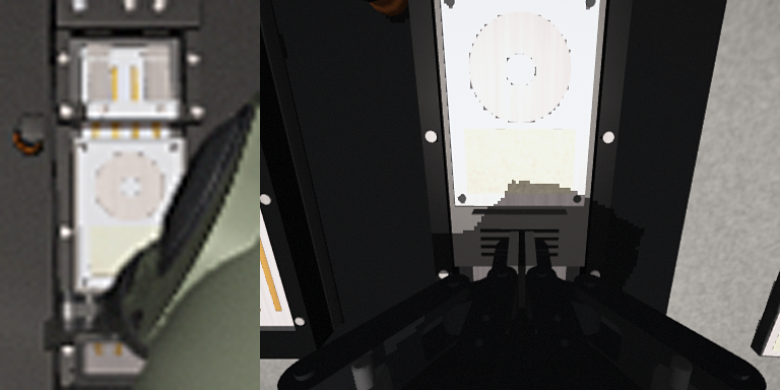

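The bed bottomed at TCP z of about 0.0134. The tips read about 23 mm higher than the TCP figure implies, and force plus vision confirm they are on the pad. Next is sliding forward under light, steady pressure.

Emit:
apply_moves --pt "0 0 0 0.1 0 -0.03 1" --pt "0 0 0 0.12 0 -0.035 1" --pt "0 0 0 0.12 0 -0.035 1"

```text
time_s: 7.58
tcp_pos: [0.5234, -0.1826, 0.0141]
tool_rot: [0.004, 1.0, 0.002, 0.003]
contact_force: [-4.9, 0.8, 10.8]
gripper_width: -0.0003
```

Emit:
apply_moves --pt "0 0 0 0.12 0.01 -0.04 1" --pt "0 0 0 0.12 0.01 -0.04 1"

```text
time_s: 7.75
tcp_pos: [0.53, -0.183, 0.0138]
tool_rot: [0.005, 1.0, 0.002, 0.003]
contact_force: [-3.4, -1.0, 10.9]
gripper_width: 0.0003
```

```bash
python3 look.py a12
```

```text
7.75 [ 0.53002723 -0.18299807  0.01377601] [-3.38800945 -0.96727399 10.89432564] 
 [[ 1.     0.003  0.005]
 [ 0.003 -1.    -0.011]
 [ 0.005  0.011 -1.   ]]
top [309.3 189.3]
wrist [256.9 216. ]
scene [206.8 173.1]
```

View pics/a12.png

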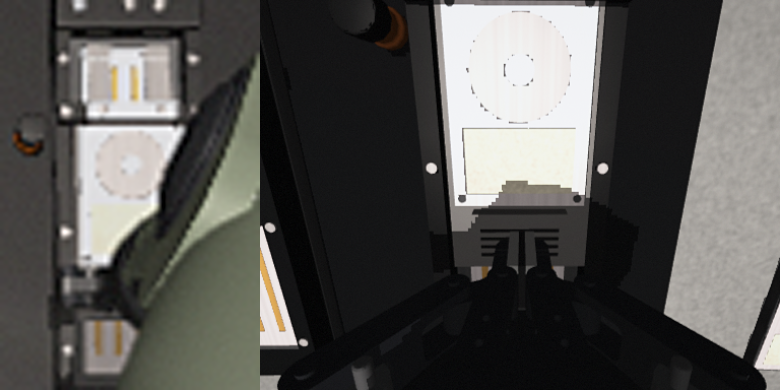

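The wrist view shows the carrier travelling with the fingers. In the top view its front edge is at the bridge, with no bed strip left showing.

Emit:
apply_moves --pt "0.05 0.02 0 0.13 0.02 -0.04 1" --pt "0.05 0.02 0 0.13 0.02 -0.04 1" --pt "0 0 0 0.13 0.01 -0.04 1"

```text
time_s: 8.15
tcp_pos: [0.5412, -0.183, 0.0136]
tool_rot: [0.002, 1.0, 0.001, 0.0]
contact_force: [-4.7, -0.9, 11.9]
gripper_width: 0.0001
```

Emit:
apply_moves --pt "0 0 0 0.13 0.01 -0.04 1" --pt "0 0 0 0.13 0.01 -0.04 1"

```text
time_s: 8.32
tcp_pos: [0.5483, -0.1832, 0.0136]
tool_rot: [0.003, 1.0, 0.001, -0.0]
contact_force: [-5.0, 0.8, 13.2]
gripper_width: -0.0003
```

```bash
python3 look.py a13
```

```text
8.3167 [ 0.5482693  -0.18322306  0.01357009] [-5.0014312   0.81627191 13.16439603] 
 [[ 1.     0.002 -0.001]
 [ 0.002 -1.    -0.006]
 [-0.001  0.006 -1.   ]]
top [309.2 183.3]
wrist [257.  216.1]
scene [202.  174.9]
```

View pics/a13.png

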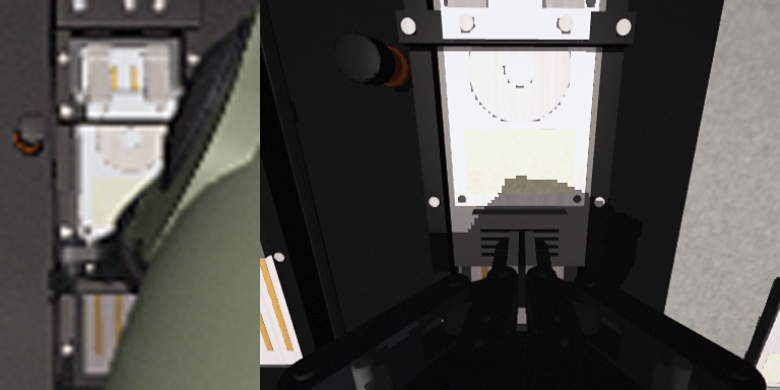

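The carrier is passing under the bridge, with its front about 20 mm beyond the bar. Next it goes under the leaf.

Emit:
apply_moves --pt "0 0 0 0.13 0.02 -0.04 1" --pt "0 0 0 0.13 0.02 -0.04 1" --pt "0 0 0 0.13 0.01 -0.04 1"

```text
time_s: 8.72
tcp_pos: [0.5596, -0.1833, 0.0136]
tool_rot: [0.005, 1.0, 0.001, -0.001]
contact_force: [-4.5, 0.6, 10.0]
gripper_width: 0.0003
```

Emit:
apply_moves --pt "0 0 0 0.13 0.01 -0.04 1" --pt "0 0 0 0.13 0.01 -0.04 1" --pt "0 0 0 0.13 0.01 -0.04 1"

```text
time_s: 8.97
tcp_pos: [0.5677, -0.1836, 0.0136]
tool_rot: [0.007, 1.0, -0.0, -0.004]
contact_force: [-9.7, 0.6, 17.2]
gripper_width: 0.0
```

```bash
python3 look.py a14
```

```text
8.9667 [ 0.5677463  -0.18356166  0.01360051] [-9.68979721  0.57732724 17.22723729] 
 [[ 1.     0.    -0.008]
 [-0.    -1.    -0.014]
 [-0.008  0.014 -1.   ]]
top [309.3 177. ]
wrist [257.  215.7]
scene [196.8 176.7]
```

View pics/a14.png

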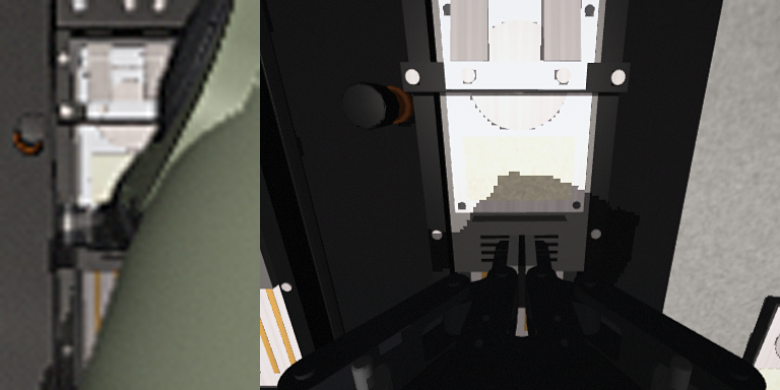

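Emit:
apply_moves --pt "0.07 -0.04 0 0.15 0.02 -0.04 1" --pt "0.05 -0.03 0 0.15 0.02 -0.04 1" --pt "0 0 0 0.15 0.01 -0.04 1"

```text
time_s: 9.37
tcp_pos: [0.5734, -0.1833, 0.0136]
tool_rot: [0.003, 1.0, -0.001, -0.007]
contact_force: [-14.3, 0.9, 20.2]
gripper_width: -0.0003
```

Emit:
apply_moves --pt "0.02 0 0 0.15 0.01 -0.04 1" --pt "0.02 0 0 0.15 0.01 -0.04 1"

```text
time_s: 9.53
tcp_pos: [0.5766, -0.1833, 0.0137]
tool_rot: [0.002, 1.0, -0.002, -0.012]
contact_force: [-8.7, 1.1, 14.5]
gripper_width: -0.0
```

```bash
python3 look.py a15
```

```text
9.5333 [ 0.57655043 -0.18329831  0.01372785] [-8.66513711  1.13886575 14.45119148] 
 [[ 1.    -0.003 -0.024]
 [-0.003 -1.    -0.005]
 [-0.024  0.005 -1.   ]]
top [309.1 174.2]
wrist [257.  215.9]
scene [194.6 177.6]
```

View pics/a15.png

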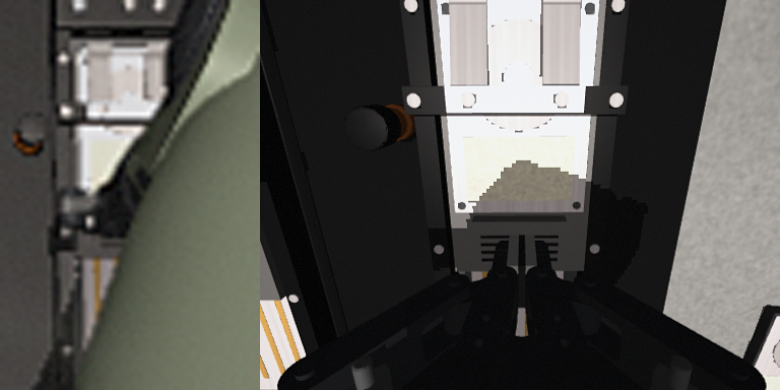

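Emit:
apply_moves --pt "0.03 -0.1 0 0.16 0.01 -0.04 1" --pt "0.02 -0.1 0 0.16 0.01 -0.04 1" --pt "0 -0.1 0 0.16 0.01 -0.04 1"

```text
time_s: 9.93
tcp_pos: [0.5846, -0.1833, 0.0136]
tool_rot: [0.001, 1.0, -0.002, -0.002]
contact_force: [-9.9, -0.3, 16.8]
gripper_width: 0.0001
```

Emit:
apply_moves --pt "0 -0.08 0 0.16 0.01 -0.04 1" --pt "0 -0.08 0 0.16 0.01 -0.04 1"

```text
time_s: 10.1
tcp_pos: [0.5893, -0.1834, 0.0136]
tool_rot: [0.003, 1.0, -0.003, 0.003]
contact_force: [-10.5, 0.1, 15.3]
gripper_width: -0.0003
```

```bash
python3 look.py a16
```

```text
10.1 [ 0.58933601 -0.18335599  0.01360469] [-10.50676545   0.13967843  15.26805455] 
 [[ 1.    -0.005  0.005]
 [-0.005 -1.    -0.005]
 [ 0.005  0.005 -1.   ]]
top [309.1 169.9]
wrist [257.  215.6]
scene [191. 179.]
```

View pics/a16.png

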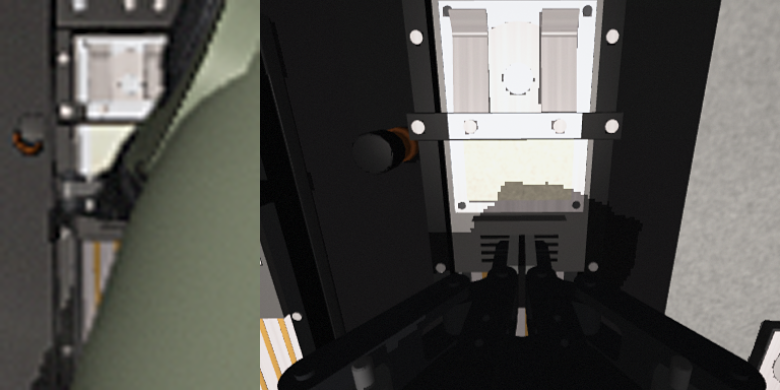

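Emit:
apply_moves --pt "0 0 0 0.12 0 -0.04 1" --pt "0 0 0 0.12 0 -0.04 1"

```text
time_s: 10.42
tcp_pos: [0.5918, -0.1834, 0.0136]
tool_rot: [0.003, 1.0, -0.003, -0.001]
contact_force: [-9.5, 1.6, 14.7]
gripper_width: 0.0001
```

Emit:
apply_moves --pt "0 0 0 0.12 0 -0.04 1" --pt "0 0 0 0.12 0 -0.04 1"

```text
time_s: 10.58
tcp_pos: [0.5931, -0.1835, 0.0136]
tool_rot: [0.004, 1.0, -0.004, -0.007]
contact_force: [-14.9, 0.6, 18.7]
gripper_width: 0.0002
```

```bash
python3 look.py a17
```

```text
10.5833 [ 0.59305762 -0.18345908  0.01364105] [-14.85093473   0.60090786  18.74725882] 
 [[ 1.    -0.007 -0.013]
 [-0.007 -1.    -0.008]
 [-0.013  0.008 -1.   ]]
top [309.1 168.8]
wrist [257.  214.8]
scene [190.1 179.3]
```

View pics/a17.png

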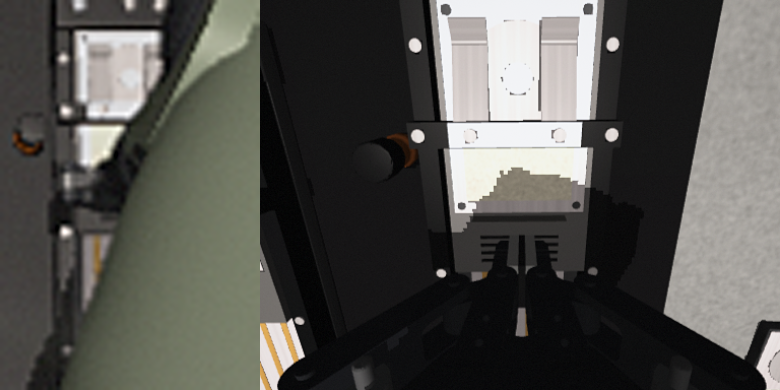

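Emit:
apply_moves --pt "0.03 -0.12 0 0.14 0 -0.04 1" --pt "0.02 -0.12 0 0.14 0 -0.04 1"

```text
time_s: 10.9
tcp_pos: [0.5933, -0.1834, 0.0136]
tool_rot: [0.002, 1.0, -0.004, -0.001]
contact_force: [-14.4, 1.5, 20.6]
gripper_width: -0.0002
```

Emit:
apply_moves --pt "0 -0.1 0 0.14 0 -0.04 1" --pt "0 -0.1 0 0.14 0 -0.04 1"

```text
time_s: 11.07
tcp_pos: [0.5935, -0.1834, 0.0136]
tool_rot: [0.003, 1.0, -0.005, 0.003]
contact_force: [-13.5, 1.1, 19.9]
gripper_width: 0.0001
```

```bash
python3 look.py a18; python3 - <<'E'
from workcell import bot
from h import *
import cv2
c=bot.camera('scene');i=c['image']
cv2.imwrite('pics/s18.png',cv2.resize(i[140:230,130:260,::-1],None,fx=6,fy=6,interpolation=2))
E
```

```text
11.0667 [ 0.59346393 -0.18339724  0.01356634] [-13.48263104   1.11026998  19.92550439] 
 [[ 1.    -0.009  0.005]
 [-0.009 -1.    -0.007]
 [ 0.005  0.006 -1.   ]]
top [309.1 168.6]
wrist [257. 215.]
scene [189.9 179.4]
```

View pics/a18.png

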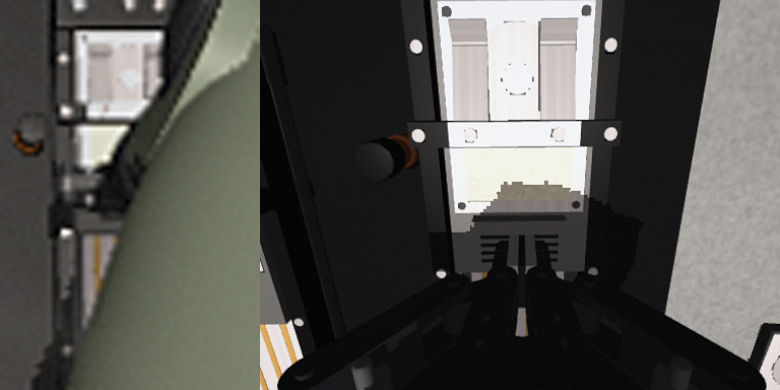

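View pics/s18.png

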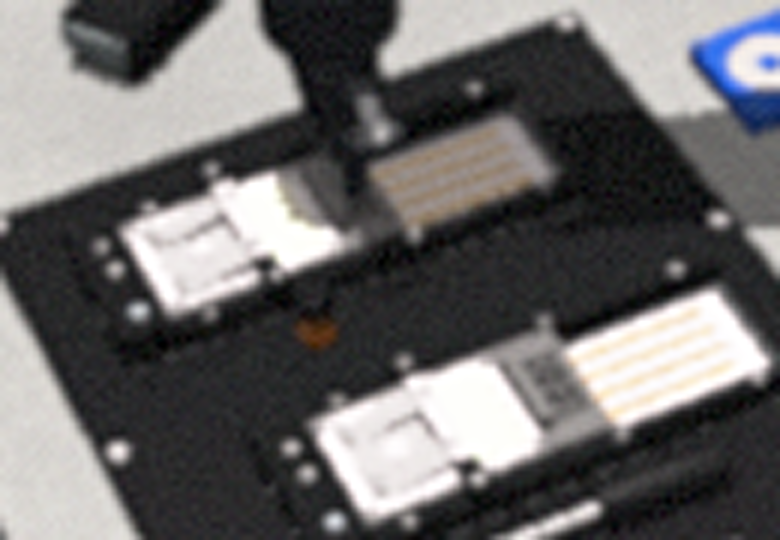

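Emit:
apply_moves --pt "0 -0.04 0 0.2 0 -0.04 1" --pt "0 -0.06 0 0.2 0 -0.04 1"

```text
time_s: 11.43
tcp_pos: [0.5933, -0.1834, 0.0136]
tool_rot: [0.005, 1.0, -0.006, -0.003]
contact_force: [-18.8, 1.2, 24.6]
gripper_width: -0.0002
```

```bash
python3 - <<'E'
from workcell import bot
from h import *
import cv2
c=bot.camera('top');i=c['image']
cv2.imwrite('pics/t19.png',cv2.resize(i[105:215,225:345,::-1],None,fx=5.4,fy=5.4,interpolation=2))
w=bot.camera('wrist')
cv2.imwrite('pics/w19.png',cv2.resize(w['image'][0:220,150:400,::-1],None,fx=2.7,fy=2.7,interpolation=2))
E
```

```text
(no output)
```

View pics/t19.png

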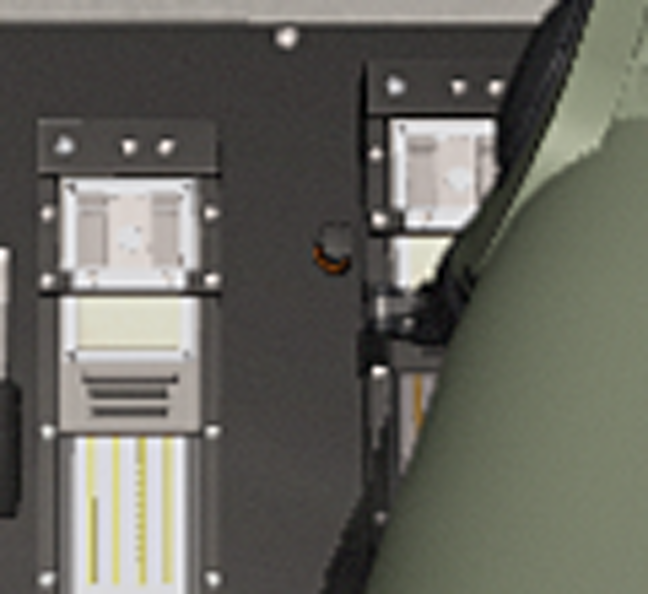

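View pics/w19.png

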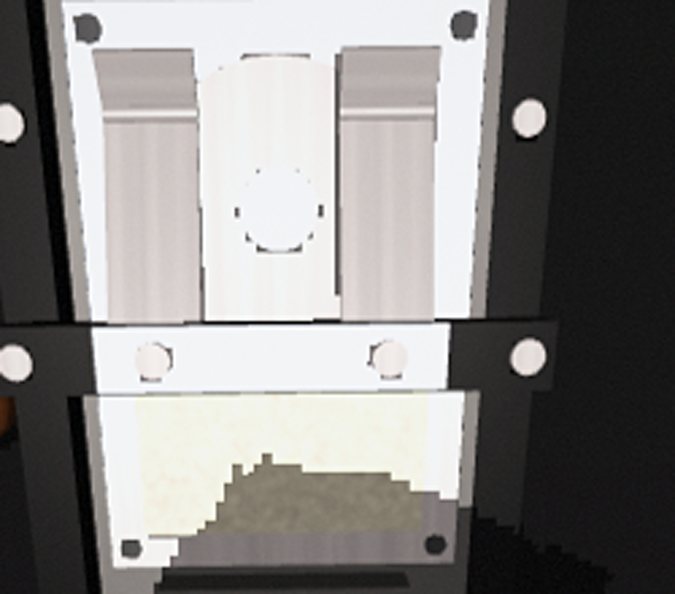

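Carrier home: it didn't move under a 19 N push, and its front meets the stop face as on the docked neighbour. I'll unload and lift clear gently.

Emit:
apply_moves --pt "0 0 0 0 0 0 1" --pt "0 0 0 0 0 0.05 1" --pt "0 0 0 0 0 0.08 1" --pt "0 0 0 -0.02 0 0.12 1" --pt "0 0 0 -0.05 0 0.2 1" --pt "0 0 0 -0.05 0 0.3 1"

```text
time_s: 12.03
tcp_pos: [0.5877, -0.1832, 0.037]
tool_rot: [0.004, 1.0, -0.006, -0.004]
contact_force: [-0.5, 0.0, 0.6]
gripper_width: -0.0002
```

```bash
python3 look.py a20
```

```text
12.0333 [ 0.58765462 -0.18319066  0.03695725] [-0.46986703  0.03262733  0.55236618] 
 [[ 1.    -0.012 -0.009]
 [-0.012 -1.    -0.009]
 [-0.009  0.009 -1.   ]]
top [310.3 169.4]
wrist [256.3 214.9]
scene [191. 174.]
```

View pics/a20.png

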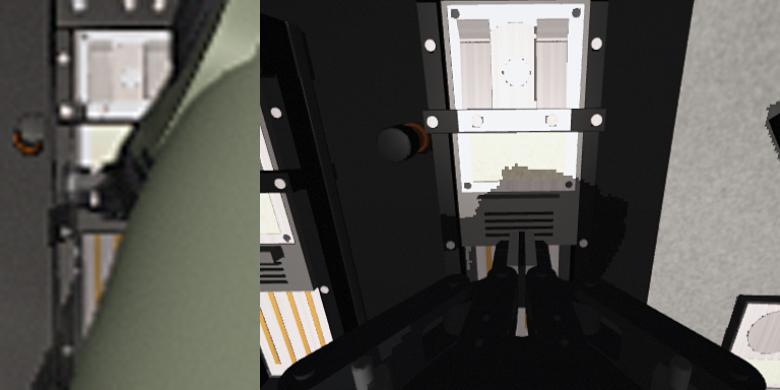

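Clear of the carrier. Next I'll retreat up and back for an unobstructed check.

Emit:
apply_moves --pt "0 0 0 0 0 0.7 1" --pt "0 0 0 0 0 0.9 1" --pt "0 0 0 -0.5 0 0.9 1" --pt "0 0 0 -0.9 -0.3 0.5 1" --pt "0 0 0 -0.9 -0.5 0.3 1" --pt "0 0 0 -0.9 -0.5 0 1" --pt "0 0 0 -0.9 -0.5 0 1" --pt "0 0 0 -0.5 -0.3 0 1" --pt "0 0 0 0 0 0 1"

```text
time_s: 12.93
tcp_pos: [0.4462, -0.2471, 0.1401]
tool_rot: [0.006, 1.0, -0.003, -0.003]
contact_force: [0.1, -0.3, 0.5]
gripper_width: 0.0001
```

```bash
python3 - <<'E'
from workcell import bot
from h import *
import cv2
print(bot.get_obs()['contact_force'],bot.get_obs()['tcp_pos'])
c=bot.camera('top');i=c['image']
cv2.imwrite('pics/t21.png',cv2.resize(i[105:215,225:345,::-1],None,fx=5.4,fy=5.4,interpolation=2))
c=bot.camera('scene');i=c['image']
cv2.imwrite('pics/s21.png',cv2.resize(i[140:230,130:260,::-1],None,fx=6,fy=6,interpolation=2))
E
```

```text
[ 0.08989922 -0.32093668  0.46714613] [ 0.44617019 -0.24707402  0.14013215]
```

View pics/t21.png

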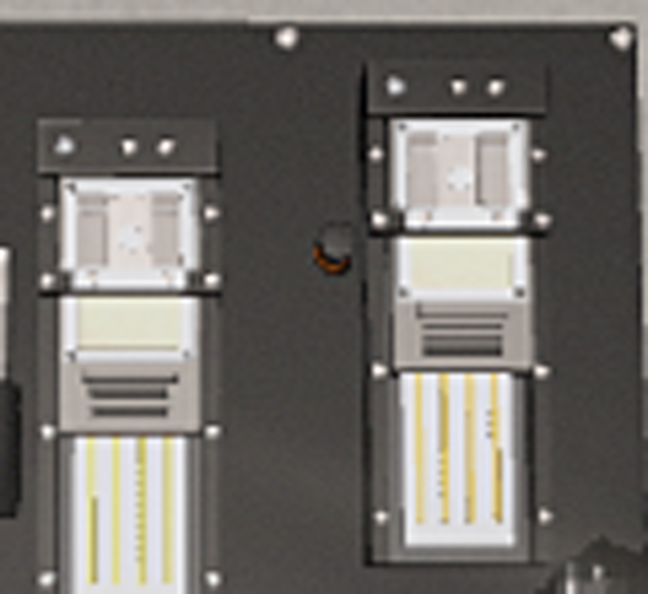

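View pics/s21.png

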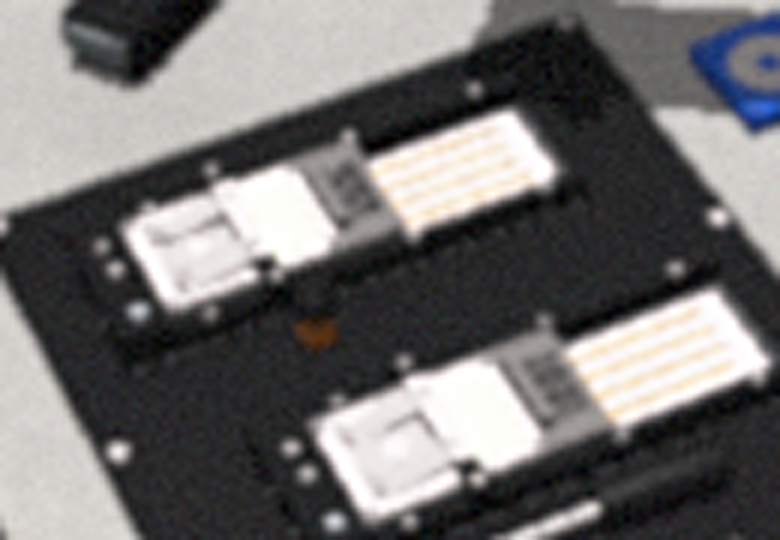

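After release the rear edge lines up with its rail screws (370 against 371), as on the docked neighbour (432 against 432). The vial stands where it was.

```bash
python3 -c "
from workcell import bot
print(bot.hand_in())"
```

```text
the job is handed in; nothing more can be done
None
```

The carrier is home under the bridge and leaf spring in the right-hand nest, and the job is handed in; no verdict was reported. I pressed the thumb pad with the shut fingers until the bed reached its hard stop. I then eased off, slid the carrier forward under about 10–20 N of pressing force, and lifted straight off. The clock stood at about 13 s of the 35 s allowed.

**Last checks:**
- **Fully home:** a 19 N push at the end moved it no further. After release, its front edge and rear edge line up with the stop and rail screws just as on the docked neighbour. Top-camera resolution is about 3 mm per pixel.
- **Clear of the scene:** the gripper is well away and reads under 1 N.
- **Bystanders:** the vial stands where it was. I kept clear of the others but did not measure them again.

**What disagreed:**
- **Finger height:** the shut fingertips touched the pad with the reported TCP 23 mm below it, though they should stand 14 mm ahead of the TCP. I went by the force reading and the wrist pictures instead.
- **Camera offsets:** the top and wrist cameras differed by 2–4 mm.
- **Not measured:** bed travel and leaf lift were judged only from force, finger height and pictures.

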